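# Push the lamp board home in its dock

## Task

Dock the lamp board: push it along the bench until its long side lies flat against the aluminium rail and its short end is fully up against the red contact stop (not the black one). It must stay flat on the bench: nothing is to be grasped or lifted; push only on its grey base, keep off the lamp and terminals on top of it, and leave the beaker, the bottle and the rubber stopper where they stand.

Things in the scene. Friction and masses are not known exactly. Their poses are not given: they have to be found in the camera images.
- lamp_board: Lamp board, loose: a grey plastic slab 95 mm along its x, 110 mm along its y, 25 mm thick, about 0.35 kg, carrying a small lamp between two blue terminals (50 mm high in all). Origin: centre of the underside; z up. A long (110 mm) side faces the rail, turned by up to 25 degrees; either long side may go against the rail. It slides on the bench with ordinary friction.
- lamp_top: The lamp and the two blue terminals fixed on top of the lamp board along its y axis (62 by 14 mm area in the middle of the board, from 25 to 50 mm above the bench), not to be touched by the fingers. Same origin and axes as the lamp board.
- dock: The dock's rail, fixed to the bench: an aluminium bar 400 mm long, 20 mm thick, 30 mm high, beyond the lamp board. Origin: at bench level, mid-length, on the face that looks towards the lamp board and the robot; y runs along the rail, x through the rail away from the lamp board. A stop stands at each end, with 360 mm free between them.
- red_stop: Red contact stop, fixed: a red block with brass buttons, 70 mm along x, 20 mm along y, 30 mm high, axes parallel to the rail's, at the left or the right end of the rail. Origin: centre of its underside, 190 mm along y from the rail's middle; its inner face is 10 mm from its origin along y, and its far end touches the rail.
- black_stop: The black stop, fixed, same shape as the red one, at the other end of the rail: not the goal.
- beaker: Empty glass beaker, loose, 72 mm across, 95 mm high; a bystander at the left or right of the work. Origin: centre of the underside.
- bottle: White bottle with a red cap, loose, 72 mm across, about 170 mm high; a bystander at the other side. Origin: centre of the underside.
- stopper: Terracotta-coloured conical rubber stopper, loose, 36 mm across, 30 mm high; a bystander on the bench behind the rail. Origin: centre of the underside.
There are look-alikes about, which are no part of the job. Leave any purple look-alike of the lamp_board alone.

How it is judged (in metres and radians):
At the end, for the whole second after the job is handed in: The lamp board lies flat and at rest, long side within 4 mm of the rail's face and within 0.04 rad of parallel to it, short end within 4 mm of the red stop's inner face; beaker, bottle and stopper stand upright within 15 mm of where they were (x of lamp_board in the frame of dock above -0.0515 m and angle between the x axis of lamp_board and the x axis of dock, either way round below 0.04 rad and horizontal distance between lamp_board and dock below 0.15 m and (y of lamp_board in the frame of red_stop between 0.05 and 0.069 m or y of lamp_board in the frame of red_stop between -0.069 and -0.05 m) and height (world z) of lamp_board below 0.003 m and angle between lamp_board's own z axis and vertical below 0.03 rad and linear speed of lamp_board below 0.01 m/s and distance of each of beaker, bottle, stopper from where it was at the start of the episode below 0.015 m and angle between each of beaker, bottle, stopper's own z axis and vertical below 0.1 rad); the robot touches nothing.
It fails at once if the lamp board is lifted (10 mm) or tipped (0.15 rad) off the bench (height (world z) of lamp_board above 0.01 m or angle between lamp_board's own z axis and vertical above 0.15 rad).
It fails at once if the lamp or terminals on top of the board are touched by the robot (over 1 N) (contact force between lamp_top and the fingers above 1 N or contact force between lamp_top and the arm above 1 N).
It fails at once if the beaker is moved 15 mm, lifted or tipped (distance of beaker from where it was at the start of the episode above 0.015 m or angle between beaker's own z axis and vertical above 0.25 rad).
It fails at once if the bottle is moved 15 mm, lifted or tipped (distance of bottle from where it was at the start of the episode above 0.015 m or angle between bottle's own z axis and vertical above 0.25 rad).
It fails at once if the stopper is moved 15 mm, lifted or tipped (distance of stopper from where it was at the start of the episode above 0.015 m or angle between stopper's own z axis and vertical above 0.25 rad).
It also fails if it takes over 45 s, if anything falls off the work surface, if the arm or the gripper's body presses on something with over 40 N, if the wrist force passes 120 N, or if a joint passes its speed limit or range.

## Robot

A 6-joint arm with a two-finger parallel gripper is mounted at the origin on the work surface. World frame = base frame: x ahead of the robot, y to its left, z up, the work surface at z = 0. Lengths are in mm, angles in rad, forces in N, time in s.
With the tool pointing down it reaches from about 325 to 1000 mm from the base axis. Payload 5.1 kg.
Tool frame: the origin (TCP) lies at the very end of the fingers, on their centre line; the grasp point (between the pads) lies 19 mm behind it; z points along the fingers, y is the line along which they close (so a half turn about z gives the same grasp; the last joint's range is limited). The gripper opens to 85 mm and grips with 20 to 120 N. Pads are 22 mm wide; open, the fingers measure 114 mm over their backs; the gripper's body (76 mm by 85 mm) begins 54 mm behind the grasp point. The pads swing forward as they close: fully open they stand 13 mm farther back than shut.
Start: joints at [1.132, 0.124, 1.65, -0, 1.367, -0.083], TCP at [226.441, 609.269, 231.322] pointing down, gripper open.
Joint ranges: [-2.61, 2.61], [-1.02, 2.33], [0.03, 2.71], [-1.35, 4.49], [0.32, 2.68], [-2.91, 2.91]. Speed limits (rad/s): [2.57, 2.57, 3.14, 3.14, 3.14, 3.14].

## Interface

Orientations are given as a unit quaternion [w, x, y, z].
In Python, from station import observe, imaging, close_job, finder gives the robot as it stands. The module is installed in compiled form; this text tells all that it offers.
- The arm moves only by the tool carry_out, never from a script. Its argument "rows" is a list of rows, each a list of 2 entries, a list of its own where there are three numbers: the shift along the tool's x, y, z in units of 30 mm (1.0 is 30 mm), then the turn about the tool's z in units of 5 degrees (1.0 is 5 degrees). In form: [[[tx, ty, tz], roll], ...]. A call has 1 to 10 rows; each row is the pose to reach, as a shift and turn from the pose commanded when the call began, along the tool's axes at that moment; what a row does not reach only later rows make up. A row lasts 1/10 s, in which the tool goes at most 50 mm and 8.59 degrees, less where a joint would pass 70% of its speed; a pose out of reach is approached as far as the arm can. A call with a gripper value outside its range is refused whole. "grip" is the opening, from 0 (shut) to 1 (fully open), set as the call begins (left out, the last holds). The fingers move at their own pace and stop on an object; the grip force is fixed at half the most. Time passes only in rows, so rows that repeat a pose let the fingers close. It gives the time, the measured TCP pose, the force, the opening and the grip force at its end, in the units of the state.
- observe(): the state, without advancing time (a new reading comes with each control period).
- imaging.read_camera(name): name is "side" or "top"; returns (picture, depth): 384x512x3 uint8, red, green, blue; 384x512 float32, mm along the optical axis (not along the pixel's ray), 0 where there is no reading.
- imaging.camera_model(name): a dict with "camera_matrix" (3x3 intrinsics, pixels), "distortion" ([k1, k2, p1, p2, k3] as OpenCV has them; the pictures are not rectified), "camera_from_world" (4x4, takes a point from world to camera coordinates). Camera axes: x right, y up, looking along -z (the intrinsics and any distortion apply to the point x, -y, -z); pixel columns grow to the right and rows downward; lengths in mm; the calibration is good to about 2 mm. A picture is of the moment at which its call begins. camera_model takes no time and is no camera call.
- close_job(): hands the job in; it is judged then, once.
Trained networks look in the newest picture that a camera, given by its name, has taken for a name from the list of things; names that differ only in an ending like _2 or _b are one class to them, and where a whole thing is asked for, a point or a joint stands for the part that bears it (a point fixed in the world has none). Each returns a list of dicts, best first, with "score" (0 to 1); they miss things now and then, are a little off and sometimes report something else, mostly with a low value. They report only what shows in the picture. A call takes as long as a camera call. They do not tell look-alikes from the thing itself.
- finder.boxes_of(camera, thing): "box" ([left, top, width, height] in pixels, round what is visible of it).
- finder.regions_of(camera, thing): "mask" (384x512 bool, what is visible of it) and "box" ([left, top, width, height] in pixels, round what is visible of it).
The state is a dict: "t": time; "qpos": joint angles; "qd": joint speeds; "joint_torque": joint torques, N m; "tcp_pos": TCP position; "ee_rot": TCP orientation; "wrist_force": force on the tool from outside, world axes, zero at the start; "ft_torque": the same for the moment, N m; "grip_width": finger opening in mm; "grasp_force": force on a finger pad.
Only numpy, scipy, OpenCV 4.12 (cv2) and the standard library are available. Lean on these libraries where they do the work, as an engineer would, in place of code of your own. Each camera call takes 0.05 s, during which the arm holds its last target. There are 200 camera calls.

## Working session

There is one attempt and no reset: what is moved stays moved. The work goes in short steps, Python scripts to look and compute and a tool call to move; the robot and the scene stay as the last step left them, time stands still between calls to the robot, and variables do not carry over. Pictures are saved under pics/ and viewed, at most 10 in all, crops included, and the job is handed in when it is done.

Besides the shell and the picture viewer there is one more tool, called after "Call:" as name(argument=value, ...) on one line, values as JSON. carry_out: Moves the arm, as the interface text tells. Its arguments: {"type":"object","properties":{"rows":{"type":"array"},"grip":{"type":"number"}},"required":["rows"]}

```bash
mkdir -p pics; cat > h.py <<'E'
import numpy as np, cv2
from station import observe, imaging, close_job, finder
def cloud(name):
    pic,d=imaging.read_camera(name); m=imaging.camera_model(name)
    K=np.array(m["camera_matrix"],float);D=np.array(m["distortion"],float);T=np.array(m["camera_from_world"],float)
    v,u=np.mgrid[0:384,0:512]
    p=cv2.undistortPoints(np.stack([u,v],-1).reshape(-1,1,2).astype(np.float64),K,D).reshape(384,512,2)
    c=np.stack([p[...,0]*d,-p[...,1]*d,-d,np.ones_like(d)],-1)
    w=(c@np.linalg.inv(T).T)[...,:3]; w[d==0]=np.nan
    return pic,w
def rect(pts):
    return cv2.minAreaRect(pts.astype(np.float32))
E
python3 - <<'E'
from h import *
a,_=cloud("top"); b,_=cloud("side")
cv2.imwrite("pics/top1.png",a[...,::-1]);cv2.imwrite("pics/side1.png",b[...,::-1])
s=observe();print(s["t"],s["tcp_pos"],s["ee_rot"],s["grip_width"])
E
```

```text
0.1 [226.22277027 608.75747944 230.13536593] [-2.56983360e-04  1.76977718e-01  9.84214370e-01 -9.45723356e-04] 85.41914828968602
```

View pics/top1.png

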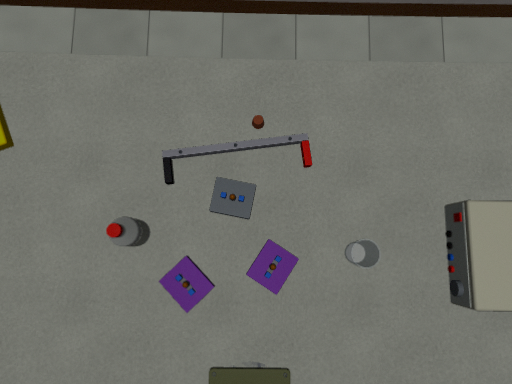

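View pics/side1.png

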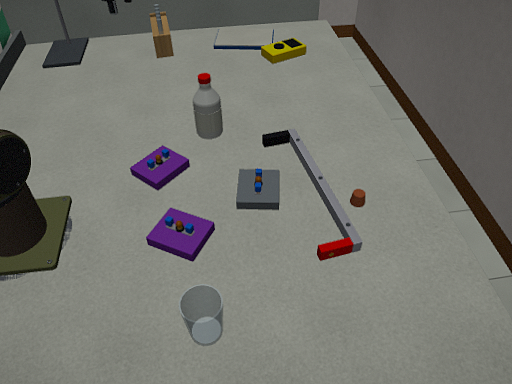

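The top view shows three candidates for the lamp board: a grey one at (233,197), and purple ones at (187,284) and (272,266). The grey one fits the description: it's a grey slab with its long side facing the rail. The red stop is at (307,153) and the black stop at (168,170). The bottle is at (122,232), the beaker at (362,253) and the stopper at (258,122). I'll measure these and confirm the board in one crop.

```bash
python3 - <<'E'
from h import *
a,w=cloud("top")
np.set_printoptions(precision=1,suppress=True)
cv2.imwrite("pics/crop1.png",cv2.resize(a[110:230,140:340,::-1],None,fx=4,fy=4,interpolation=cv2.INTER_CUBIC))
for p in [(233,197),(307,153),(168,170),(235,145),(122,232),(362,253),(258,122),(250,375),(250,300)]: print(p,w[p[1],p[0]])
for cam in ("top","side"):
  pic,w=cloud(cam)
  for n in ["lamp_board","dock","red_stop","black_stop","beaker","bottle","stopper"]:
    for r in finder.regions_of(cam,n)[:3]:
        m=r["mask"]; P=w[m]; P=P[~np.isnan(P[:,0])]
        z0=np.median(P[:,2])
        Q=P[abs(P[:,2]-z0)<6]
        print(cam,n,round(r["score"],2),r["box"],"zmed",round(float(z0),1),"rect",rect(Q[:,:2]) if len(Q)>3 else None, pic[m].mean(0))
E
```

```text
(233, 197) [531.4  51.1  47.6]
(307, 153) [ 658.3 -145.8   28. ]
(168, 170) [604.1 228.5  27. ]
(235, 145) [677.1  50.5  26.6]
(122, 232) [433.1 297.4 145.8]
(362, 253) [ 392.3 -296.1    2.4]
(258, 122) [743.2 -11.2  27.7]
(250, 375) [84.9 -1.8 10.4]
(250, 300) [265.    1.8  -1.8]
top lamp_board 0.95 [159.2, 253.4, 56.3, 60.9] zmed 24.2 rect ((307.41229248046875, 166.86050415039062), (110.42662811279297, 96.82780456542969), 44.94837951660156) [ 81.8  44.9 111.6]
top lamp_board 0.92 [210.9, 176.9, 45.2, 42.6] zmed 23.7 rect ((534.326171875, 53.860923767089844), (109.08116149902344, 94.99449920654297), 79.6246109008789) [75.3 80.4 86. ]
top lamp_board 0.67 [247.2, 234.8, 53.7, 59.0] zmed 23.9 rect ((355.49493408203125, -54.395118713378906), (94.62126922607422, 109.68753051757812), 57.87366485595703) [ 84.3  46.8 113.9]
top dock 0.8 [162.6, 137.6, 146.6, 20.9] zmed 27.5 rect ((676.2238159179688, 50.4520263671875), (22.95111656188965, 397.7969665527344), 8.355263710021973) [86.9 87.4 92.3]
top red_stop 0.6 [302.8, 142.1, 6.9, 26.0] zmed 27.7 rect ((660.1119384765625, -144.27049255371094)
[... 2245 characters left out ...]
 [177.7, 286.8, 42.2, 58.8] zmed 61.1 rect ((395.5959777832031, -279.4140930175781), (59.48353958129883, 66.23577880859375), 2.9180681705474854) [106.3 112.6 111.5]
side bottle 0.71 [191.8, 74.1, 33.7, 62.6] zmed 84.8 rect ((438.0296936035156, 286.92828369140625), (32.241634368896484, 70.41557312011719), 89.1119384765625) [90.6 82.7 78.6]
side stopper 0.79 [351.4, 192.4, 16.0, 16.4] zmed 23.4 rect ((752.5881958007812, -13.922245979309082), (26.468400955200195, 29.275949478149414), 4.777416706085205) [87.4 46.4 28. ]
side stopper 0.72 [260.4, 132.2, 28.7, 15.8] zmed 21.1 rect ((607.0045166015625, 228.43479919433594), (69.52311706542969, 22.687713623046875), 8.898494720458984) [18.3 18.6 19.3]
```

View pics/crop1.png

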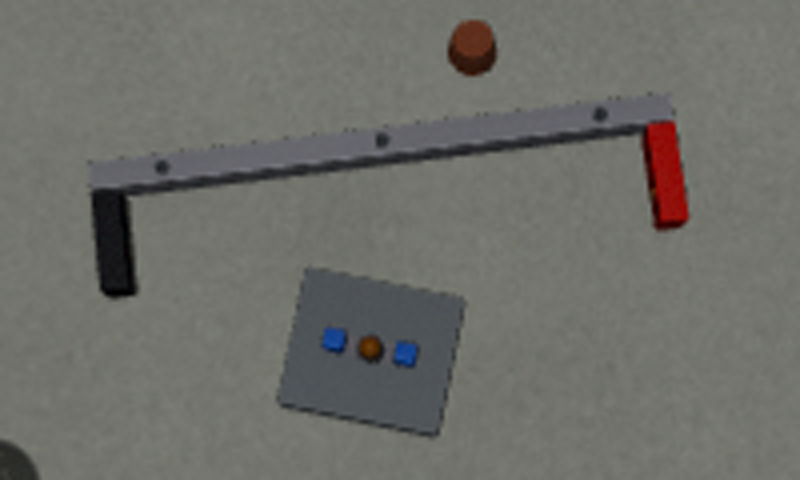

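The crop confirms the grey board at crop (370,350), and the red stop is to its right at (668,175). Robot and camera measurements agree with the sizes given. I'll plan a two-finger push on the near long side, then a push on the left end.

```bash
cat >> h.py <<'E'
from scipy.spatial.transform import Rotation as Ro
th=np.radians(8.3); n=np.array([np.cos(th),np.sin(th)]); t=np.array([np.sin(th),-np.cos(th)]); O=np.array([668.,47.4])
def D2W(a,b): return O+a*n+b*t      # dock coords: a along n (rail face 0), b towards red
def W2D(p): r=np.array(p)[:2]-O; return np.array([r@n,r@t])
def state():
    s=observe(); w,x,y,z=s["ee_rot"]; R=Ro.from_quat([x,y,z,w]).as_matrix()
    print("t",round(s["t"],2),"tcp",np.round(s["tcp_pos"],1),"dock",np.round(W2D(s["tcp_pos"]),1),"yawY",round(float(np.degrees(np.arctan2(R[1,1],R[0,1]))),2),"F",np.round(s["wrist_force"],1),"grip",round(s["grip_width"],1))
    return s,R
def go(xyz,yaw):
    s,R=state(); d=R.T@(np.array(xyz)-s["tcp_pos"])/30
    y0=np.degrees(np.arctan2(R[1,1],R[0,1])); dy=(yaw-y0+180)%360-180
    print("shift",np.round(d,2),"roll",round(-dy/5,2))
def board():
    for cam in ("top","side"):
        pic,w=cloud(cam)
        for r in finder.regions_of(cam,"lamp_board"):
            c=pic[r["mask"]].mean(0)
            if c[2]>c[1]+20: continue
            P=w[r["mask"]]; P=P[abs(P[:,2]-24)<5]; (cx,cy),(a,b),ang=rect(P[:,:2])
            # angle of the long side
            if a<b: ang+=90
            print(cam,"board",round(cx,1),round(cy,1),"size",round(a,1),round(b,1),"longdir",round(ang%180,1),"dock",np.round(W2D((cx,cy)),1), "score",round(r["score"],2)); break
E
python3 - <<'E'
from h import *
go([463.4,65.4,150],79.7)
E
```

```text
t 0.95 tcp [226.4 609.3 231.3] dock [-355.8 -619.7] yawY 69.61 F [-0.7  0.4 -0.5] grip 85.4
shift [-13.72 -14.24   2.71] roll -2.02
```

Call:
carry_out(rows=[[[-1.4,-1.4,0],-0.2],[[-2.8,-2.8,0],-0.5],[[-4.2,-4.3,0],-0.8],[[-5.5,-5.7,0],-1.0],[[-6.9,-7.1,0],-1.2],[[-8.3,-8.5,0],-1.4],[[-9.7,-10,0],-1.6],[[-11,-11.4,0],-1.8],[[-12.4,-12.8,0],-2],[[-13.72,-14.24,0],-2.02]], grip=0.7)

```text
t: 1.95
tcp_pos: [427.4, 149.4, 231.8]
ee_rot: [0.001, 0.089, 0.996, 0.0]
wrist_force: [0.8, 0.3, -0.2]
grip_width: 59.8
grasp_force: 0.0
```

```bash
python3 - <<'E'
from h import *
go([463.4,65.4,40],79.7)
E
```

```text
t 1.95 tcp [427.4 149.4 231.8] dock [-223.4 -135.6] yawY 79.74 F [ 0.8  0.3 -0.2] grip 59.8
shift [-1.67 -2.55  6.4 ] roll 0.01
```

Call:
carry_out(rows=[[[-0.8,-1.3,0],0],[[-1.6,-2.5,0],0],[[-1.6,-2.5,1.5],0],[[-1.6,-2.5,3],0],[[-1.6,-2.5,4.5],0],[[-1.6,-2.5,6],0],[[-1.6,-2.5,6],0]])

```text
t: 2.65
tcp_pos: [454.9, 68.6, 44.9]
ee_rot: [-0.007, 0.09, 0.996, -0.001]
wrist_force: [-0.7, -0.6, 0.0]
grip_width: 59.6
grasp_force: 0.0
```

```bash
python3 - <<'E'
from h import *
a,_=cloud("top"); b,_=cloud("side")
cv2.imwrite("pics/two.png",np.hstack([a[120:260,150:330],b[100:240,180:360]])[...,::-1].repeat(2,0).repeat(2,1))
board()
go([463.4,65.4,5],79.7)
E
```

```text
top board 535.9 53.8 size 109.4 91.6 longdir 79.8 dock [-129.8  -25.4] score 0.55
side board 535.0 51.5 size 112.7 93.3 longdir 79.9 dock [-131.   -23.2] score 0.81
t 2.95 tcp [463.2  69.1  54.6] dock [-199.5  -51. ] yawY 79.73 F [-0.1 -1.2 -0.7] grip 60.0
shift [-0.02 -0.12  1.65] roll 0.01
```

View pics/two.png

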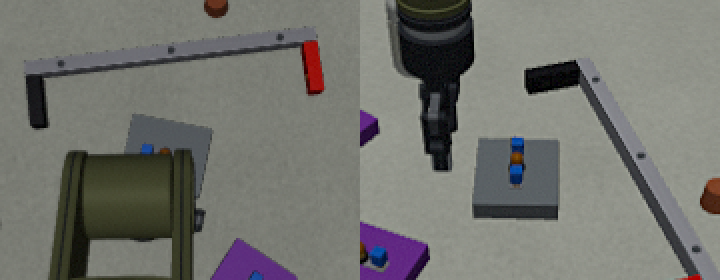

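The fingers hang clear behind the board in the side part, at (440,160). The board is at (515,175) and hasn't moved. I'll descend gently.

Call:
carry_out(rows=[[[0,-0.1,0.3],0],[[0,-0.1,0.6],0],[[0,-0.1,0.9],0],[[0,-0.1,1.15],0],[[0,-0.1,1.35],0],[[0,-0.1,1.5],0],[[0,-0.1,1.6],0],[[0,-0.1,1.6],0]])

```text
t: 3.75
tcp_pos: [459.9, 65.9, 2.8]
ee_rot: [-0.0, 0.09, 0.996, -0.0]
wrist_force: [0.2, -1.4, 0.1]
grip_width: 59.9
grasp_force: 0.0
```

```bash
python3 - <<'E'
from h import *
# rotate board to 98.3 about while pushing so that centre is at a=-50.  TCP = centre - 59 n
p=D2W(-49-59,-24); go([*p,6],98.3)
p=D2W(-75-59,-24); go([*p,6],98.3)
E
```

```text
t 3.75 tcp [459.9  65.9   2.8] dock [-203.2  -48.4] yawY 79.71 F [ 0.2 -1.4  0.1] grip 59.9
shift [-3.27  0.24 -0.11] roll -3.72
t 3.75 tcp [459.9  65.9   2.8] dock [-203.2  -48.4] yawY 79.71 F [ 0.2 -1.4  0.1] grip 59.9
shift [-2.45 -0.04 -0.11] roll -3.72
```

Call:
carry_out(rows=[[[-0.25,0,-0.05],0],[[-0.5,0,-0.1],0],[[-0.7,0,-0.1],-0.4],[[-0.9,0,-0.1],-0.9],[[-1.1,0,-0.1],-1.4],[[-1.3,0,-0.1],-1.9],[[-1.5,0,-0.1],-2.4],[[-1.7,0,-0.1],-2.9],[[-1.9,0,-0.1],-3.3],[[-2.1,0,-0.1],-3.7]])

```text
t: 4.75
tcp_pos: [522.7, 54.4, 6.7]
ee_rot: [-0.0, -0.072, 0.997, -0.0]
wrist_force: [-3.5, 0.3, 1.2]
grip_width: 60.1
grasp_force: 1.5
```

```bash
python3 - <<'E'
from h import *
board()
p=D2W(-49-59,-24); go([*p,6],98.3)
E
```

```text
t 4.95 tcp [523.   54.6   6.7] dock [-142.5  -28.1] yawY 98.16 F [ 0.7  0.5 -0.1] grip 59.6
shift [-1.15 -0.13  0.02] roll -0.03
```

Call:
carry_out(rows=[[[-0.15,0,0],0],[[-0.3,0,0],0],[[-0.45,0,0],0],[[-0.6,0,0],0],[[-0.75,0,0],0],[[-0.9,0,0],0],[[-1.0,0,0],0],[[-1.1,0,0],0],[[-1.1,0,0],0]])

```text
t: 5.85
tcp_pos: [555.7, 59.5, 6.4]
ee_rot: [0.001, -0.072, 0.997, -0.0]
wrist_force: [0.3, -0.0, -0.4]
grip_width: 59.8
grasp_force: 0.0
```

```bash
python3 - <<'E'
from h import *
b,w=cloud("side")
cv2.imwrite("pics/s3.png",b[80:280,160:400,::-1].repeat(3,0).repeat(3,1))
for r in finder.regions_of("side","lamp_board"):
    c=b[r["mask"]].mean(0); P=w[r["mask"]]; P=P[abs(P[:,2]-24)<5]
    print(r["score"],r["box"],c,rect(P[:,:2]))
go([500,50,6],98.3)
E
```

```text
0.87 [142.5, 206.7, 75.1, 53.9] [ 81.00485651  40.02825607 111.69006623] ((357.3650817871094, -55.09125518798828), (96.66026306152344, 110.88970184326172), 57.987972259521484)
0.7 [134.0, 147.3, 55.6, 42.4] [ 75.39656312  37.47455387 104.39722406] ((309.99249267578125, 164.69564819335938), (111.75450134277344, 95.58554077148438), 45.090309143066406)
0.68 [276.4, 162.6, 41.0, 43.0] [74.03579589 80.54303123 86.96725057] ((613.05419921875, 65.92891693115234), (95.31629943847656, 113.2029800415039), 9.02949047088623)
t 5.95 tcp [555.5  59.4   6.5] dock [-109.6  -28.2] yawY 98.21 F [ 0.2  0.2 -0. ] grip 59.9
shift [ 1.88 -0.05  0.02] roll -0.02
```

View pics/s3.png

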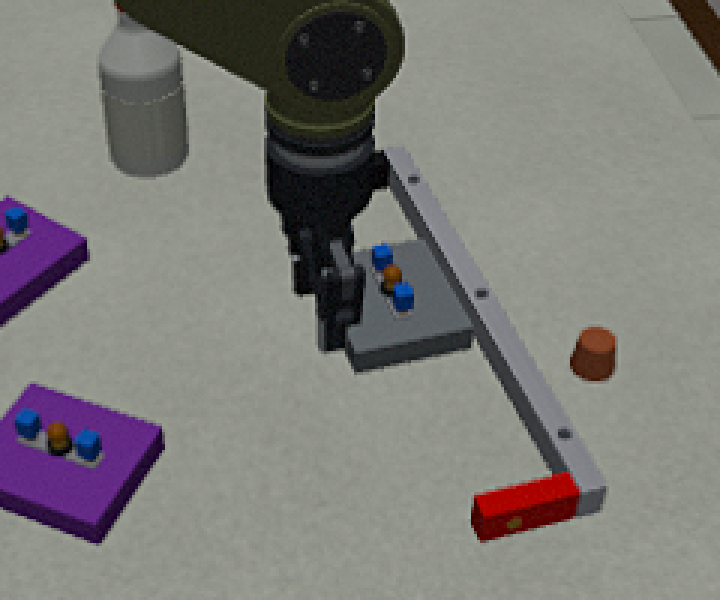

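The board now lies by the rail: side crop (410,300), measured about 3 mm off the rail face and within 1° of parallel. Next I'll back off, lift clear and move round to its left end.

Call:
carry_out(rows=[[[0.4,0,0],0],[[0.9,0,0],0],[[1.4,0,-0.3],0],[[1.4,0,-1],0],[[1.4,0,-2],1.5],[[1.4,0,-3],3],[[1.4,0.7,-3.4],4.5],[[1.4,1.4,-3.4],6],[[1.2,2.1,-3.4],7.5],[[0.8,2.8,-3.4],9]])

```text
t: 6.95
tcp_pos: [518.0, 139.6, 108.4]
ee_rot: [0.0, 0.318, 0.948, 0.0]
wrist_force: [0.4, 0.1, 0.5]
grip_width: 59.7
grasp_force: 0.0
```

```bash
python3 - <<'E'
from h import *
go([*D2W(-52,-116),105],8.3)
E
```

```text
t 6.95 tcp [518.  139.6 108.4] dock [-135.1 -112.9] yawY 52.89 F [0.4 0.1 0.5] grip 59.7
shift [-1.87  2.04  0.12] roll 8.92
```

Call:
carry_out(rows=[[[-0.3,0.4,0],1.5],[[-0.7,0.8,0],3],[[-1.1,1.2,0],4.5],[[-1.5,1.7,0],6],[[-1.87,2.05,0],7.5],[[-1.87,2.05,0],8.9],[[-1.87,2.05,0],8.9]], grip=0.47)

```text
t: 7.65
tcp_pos: [600.5, 154.6, 108.2]
ee_rot: [-0.0, 0.651, 0.759, -0.0]
wrist_force: [0.1, -0.8, -0.4]
grip_width: 40.2
grasp_force: 0.0
```

```bash
python3 - <<'E'
from h import *
board()
go([*D2W(-52,-116),6],8.3)
E
```

```text
top board 611.5 68.5 size 95.8 109.9 longdir 98.2 dock [-52.8 -29. ] score 0.87
side board 612.8 66.1 size 95.1 111.1 longdir 97.8 dock [-51.9 -26.5] score 0.84
t 7.85 tcp [600.3 154.7 108.3] dock [ -51.5 -115.9] yawY 8.81 F [-0.1  0.3  0.1] grip 40.2
shift [ 0.   -0.02  3.41] roll 0.1
```

Call:
carry_out(rows=[[[0,0,0.6],0.1],[[0,0,1.2],0.1],[[0,0,1.8],0.1],[[0,0,2.3],0.1],[[0,0,2.8],0.1],[[0,0,3.1],0.1],[[0,0,3.3],0.1],[[0,0,3.4],0.1],[[0,0,3.4],0.1]])

```text
t: 8.75
tcp_pos: [601.0, 154.8, 6.3]
ee_rot: [0.0, 0.655, 0.756, 0.0]
wrist_force: [0.4, 0.4, -0.9]
grip_width: 40.2
grasp_force: 0.0
```

```bash
python3 - <<'E'
from h import *
go([*D2W(-51.5,60),6],8.3)
E
```

```text
t 8.75 tcp [601.  154.8   6.3] dock [ -50.8 -116. ] yawY 8.22 F [ 0.4  0.4 -0.9] grip 40.2
shift [-5.87 -0.02  0.01] roll -0.02
```

Call:
carry_out(rows=[[[-0.25,0,0],0],[[-0.5,0,0],0],[[-0.75,0,0],0],[[-1.0,0,0],0],[[-1.3,0,0],0],[[-1.6,0,0],0],[[-1.9,0,0],0],[[-2.2,0,0],0],[[-2.5,0,0],0],[[-2.75,0,0],0]])

```text
t: 9.75
tcp_pos: [612.7, 72.3, 6.3]
ee_rot: [-0.0, 0.655, 0.756, -0.0]
wrist_force: [-1.4, 2.4, 2.8]
grip_width: 40.1
grasp_force: 1.5
```

```bash
python3 - <<'E'
from h import *
board()
go([*D2W(-51.5,58),6],8.3)
E
```

```text
top board 621.9 -12.0 size 96.6 72.2 longdir 6.9 dock [-54.2  52.2] score 0.73
side board 621.6 4.0 size 96.1 115.0 longdir 98.4 dock [-52.2  36.3] score 0.86
t 9.95 tcp [612.3  72.4   5.8] dock [-51.5 -32.8] yawY 8.2 F [ 0.2 -0.2 -0.1] grip 40.4
shift [-3.03  0.01 -0.  ] roll -0.02
```

Call:
carry_out(rows=[[[-0.3,0,0],0],[[-0.6,0,0],0],[[-0.9,0,0],0],[[-1.2,0,0],0],[[-1.5,0,0],0],[[-1.8,0,0],0],[[-2.1,0,0],0],[[-2.4,0,0],0],[[-2.6,0,0],0],[[-2.75,0,0],0]])

```text
t: 10.95
tcp_pos: [624.6, -9.1, 6.4]
ee_rot: [-0.0, 0.655, 0.756, 0.0]
wrist_force: [-0.3, 1.4, -0.9]
grip_width: 40.1
grasp_force: 0.8
```

Call:
carry_out(rows=[[[-0.05,0,0],0],[[-0.1,0,0],0],[[-0.15,0,0],0],[[-0.2,0,0],0]])

```text
t: 11.35
tcp_pos: [625.4, -14.3, 6.4]
ee_rot: [0.0, 0.654, 0.756, 0.0]
wrist_force: [0.5, 1.0, -0.5]
grip_width: 40.0
grasp_force: 0.9
```

```bash
python3 - <<'E'
from h import *
board()
go([*D2W(-51.5,58),6],8.3)
E
```

```text
top board 636.9 -116.1 size 40.6 96.6 longdir 179.2 dock [-54.4 157.3] score 0.68
side board 634.8 -81.5 size 96.1 109.7 longdir 98.7 dock [-51.4 122.7] score 0.69
t 11.55 tcp [625.4 -14.5   6.4] dock [-51.1  55.1] yawY 8.23 F [-0.5  0.7 -0.7] grip 40.2
shift [-0.1  -0.01  0.01] roll -0.01
```

Call:
carry_out(rows=[[[-0.05,0,0],0],[[-0.1,0,0],0],[[-0.15,0,0],0],[[-0.15,0,0],0]])

```text
t: 11.95
tcp_pos: [625.7, -17.7, 6.4]
ee_rot: [-0.001, 0.655, 0.756, 0.001]
wrist_force: [-2.3, 6.5, 0.5]
grip_width: 39.9
grasp_force: 3.4
```

Call:
carry_out(rows=[[[-0.05,0,0],0],[[-0.1,0,0],0],[[-0.1,0,0],0]])

```text
t: 12.25
tcp_pos: [625.7, -17.8, 6.5]
ee_rot: [-0.003, 0.655, 0.756, 0.002]
wrist_force: [-2.9, 16.2, 2.8]
grip_width: 39.9
grasp_force: 8.4
```

The board has met the red stop: the TCP stalled and the force rose to 16 N. Now I'll move to the near side for the final push against the rail.

Call:
carry_out(rows=[[[0.3,0,0],0],[[0.7,0,0],0],[[1.0,0,-0.3],0],[[1.0,0,-1.2],0],[[1.0,0,-2.2],-1.5],[[1.0,0,-3.2],-3],[[1.0,-0.7,-3.5],-4.5],[[1.0,-1.5,-3.5],-6],[[0.7,-2.3,-3.5],-7.5],[[0.3,-3.0,-3.5],-9]], grip=0.7)

```text
t: 13.25
tcp_pos: [535.2, -25.9, 112.2]
ee_rot: [0.001, 0.312, 0.95, -0.0]
wrist_force: [-0.5, -1.0, -0.5]
grip_width: 59.6
grasp_force: 0.0
```

```bash
python3 - <<'E'
from h import *
go([*D2W(-134,124),105],98.3)
board()
E
```

```text
t 13.25 tcp [535.2 -25.9 112.2] dock [-142.    53.3] yawY 53.58 F [-0.5 -1.  -0.5] grip 59.6
shift [-1.85 -1.49  0.24] roll -8.94
top board 674.3 -95.7 size 20.5 73.3 longdir 91.4 dock [-14.5 142.5] score 0.58
side board 635.3 -84.3 size 96.1 112.8 longdir 98.5 dock [-51.3 125.6] score 0.78
```

Call:
carry_out(rows=[[[-0.3,-0.3,0],-1.5],[[-0.6,-0.6,0],-3],[[-0.9,-0.9,0],-4.5],[[-1.3,-1.2,0],-6],[[-1.7,-1.5,0],-7.5],[[-1.85,-1.5,0],-8.95],[[-1.85,-1.5,0],-8.95],[[-1.85,-1.5,0],-8.95]])

```text
t: 14.25
tcp_pos: [554.1, -94.8, 111.5]
ee_rot: [0.0, -0.068, 0.998, 0.0]
wrist_force: [-0.4, 0.2, -0.4]
grip_width: 59.7
grasp_force: 0.0
```

```bash
python3 - <<'E'
from h import *
go([*D2W(-134,124),6],98.3)
E
```

```text
t 14.25 tcp [554.1 -94.8 111.5] dock [-133.2  124.2] yawY 97.8 F [-0.4  0.2 -0.4] grip 59.7
shift [0.03 0.01 3.52] roll -0.1
```

Call:
carry_out(rows=[[[0,0,0.6],-0.1],[[0,0,1.2],-0.1],[[0,0,1.8],-0.1],[[0,0,2.4],-0.1],[[0,0,2.9],-0.1],[[0,0,3.2],-0.1],[[0,0,3.4],-0.1],[[0,0,3.5],-0.1],[[0,0,3.5],-0.1]])

```text
t: 15.15
tcp_pos: [553.7, -95.1, 6.4]
ee_rot: [0.0, -0.074, 0.997, -0.0]
wrist_force: [-0.3, -0.7, 0.5]
grip_width: 60.2
grasp_force: 0.0
```

Call:
carry_out(rows=[[[-0.15,0,0],0],[[-0.3,0,0],0],[[-0.45,0,0],0],[[-0.55,0,0],0],[[-0.65,0,0],0],[[-0.75,0,0],0],[[-0.8,0,0],0],[[-0.8,0,0],0]])

```text
t: 15.95
tcp_pos: [577.3, -91.6, 6.3]
ee_rot: [-0.0, -0.074, 0.997, 0.0]
wrist_force: [-0.1, 0.8, 0.2]
grip_width: 59.9
grasp_force: 0.0
```

Call:
carry_out(rows=[[[-0.05,0,0],0],[[-0.1,0,0],0],[[-0.1,0,0],0]])

```text
t: 16.25
tcp_pos: [580.0, -91.1, 6.2]
ee_rot: [-0.0, -0.074, 0.997, 0.0]
wrist_force: [-1.6, -0.8, 0.1]
grip_width: 59.7
grasp_force: 0.9
```

```bash
python3 - <<'E'
from h import *
board()
state()
E
```

```text
top board 642.3 -36.3 size 70.1 24.8 longdir 1.2 dock [-37.5  79.1] score 0.6
side board 639.4 -83.5 size 99.2 111.0 longdir 99.1 dock [-47.2 125.4] score 0.6
t 16.45 tcp [580.  -91.1   6.2] dock [-107.1  124.3] yawY 98.47 F [-2.5 -0.6  1. ] grip 59.8
```

Small increments until the force shows the board seated on the rail.

Call:
carry_out(rows=[[[-0.05,0,0],0],[[-0.1,0,0],0],[[-0.1,0,0],0]])

```text
t: 16.75
tcp_pos: [582.9, -90.6, 6.1]
ee_rot: [-0.0, -0.074, 0.997, 0.0]
wrist_force: [-2.6, -0.5, -0.7]
grip_width: 60.1
grasp_force: 1.6
```

Call:
carry_out(rows=[[[-0.05,0,0],0],[[-0.1,0,0],0],[[-0.1,0,0],0]])

```text
t: 17.05
tcp_pos: [583.0, -90.5, 6.1]
ee_rot: [-0.004, -0.074, 0.997, 0.0]
wrist_force: [-14.4, -1.8, 10.7]
grip_width: 59.8
grasp_force: 7.5
```

The board is seated on the rail: the push stalled at 14 N. I'll back off, lift and check.

Call:
carry_out(rows=[[[0.3,0,0],0],[[0.7,0,0],0],[[1.1,0,0],0],[[1.3,0,-0.5],0],[[2,0,-1.5],0],[[3,0,-2.7],0],[[4,0,-4],0],[[5,0,-5],0],[[5,0,-5],0],[[5,0,-5],0]])

```text
t: 18.05
tcp_pos: [437.8, -112.6, 157.2]
ee_rot: [0.002, -0.073, 0.997, -0.001]
wrist_force: [0.4, -0.3, -0.6]
grip_width: 59.9
grasp_force: 0.0
```

```bash
python3 - <<'E'
from h import *
board(); state()
for cam in ("top","side"):
  a,w=cloud(cam)
  cv2.imwrite(f"pics/f{cam}.png",(a[120:230,140:330] if cam=="top" else a[120:270,220:370])[...,::-1].repeat(4,0).repeat(4,1))
  for nme in ["dock","red_stop","beaker","bottle","stopper"]:
    for r in finder.regions_of(cam,nme)[:1]:
      P=w[r["mask"]]; z0=np.nanmedian(P[:,2]); P=P[abs(P[:,2]-z0)<6]; q=rect(P[:,:2]); print(cam,nme,round(r["score"],2),np.round(q[0],1),np.round(q[1],1),round(q[2],1),"dock",np.round(W2D(q[0]),1))
E
```

```text
top board 639.2 -81.8 size 96.3 110.4 longdir 98.3 dock [-47.1 123.7] score 0.75
side board 640.6 -82.2 size 97.4 110.4 longdir 100.3 dock [-45.8 124.3] score 0.58
t 18.25 tcp [ 437.3 -111.9  154.5] dock [-251.2  124.3] yawY 98.49 F [ 0.7 -0.6 -0.5] grip 59.5
top dock 0.8 [677.1  51.4] [ 21.9 395.4] 8.3 dock [ 9.6 -2.6]
top red_stop 0.77 [ 660.5 -144. ] [69.8 20.4] 7.6 dock [-35.1 188.3]
top beaker 0.9 [ 388.9 -295.4] [23.9 59.6] 72.7 dock [-325.7  298.9]
top bottle 0.69 [438.1 305.6] [64.3 61.6] 0.8 dock [-190.2 -288.7]
top stopper 0.64 [748.6  -9.7] [24.5 24.9] 1.7 dock [71.5 68.2]
side dock 0.82 [679.7  46.7] [ 22.9 398.2] 8.5 dock [11.4  2.4]
side red_stop 0.56 [ 662.7 -145.5] [69.7 22.2] 8.1 dock [-33.1 190.1]
side beaker 0.6 [ 395.2 -279.1] [61.3 65.7] 10.9 dock [-317.1  283.7]
side stopper 0.74 [750.5 -15.8] [24.  28.9] 35.4 dock [72.5 74.5]
```

View pics/ftop.png

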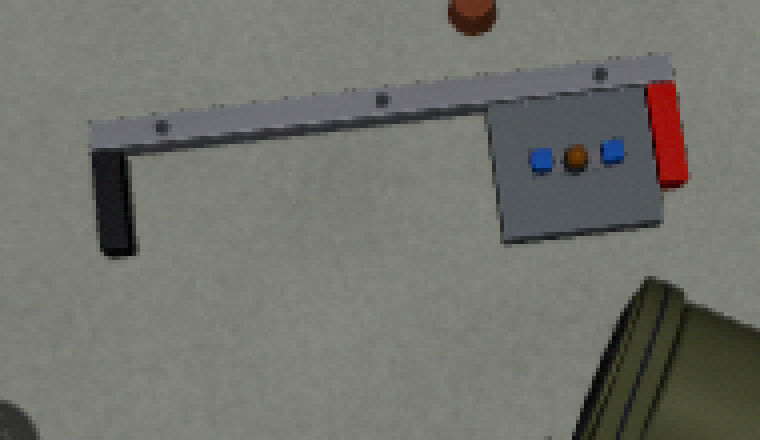

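View pics/fside.png

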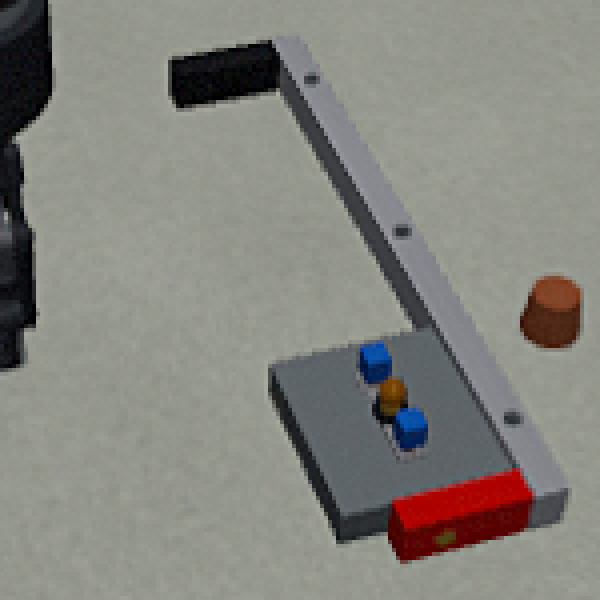

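The two pictures show the board flat against the rail: top crop (580,165), with its short end on the red stop at (668,135). From board centre to stop origin I measure 64.6 to 65.8 mm, against 65 for full contact. The angles agree to within about 0.01 rad in the top view. Handing in.

```bash
python3 -c "
from h import *
print(close_job())"
```

```text
the job is handed in; nothing more can be done
None
```

The lamp board is docked, with its long side flat against the rail and its short end against the red stop; I saw no sign that the beaker, bottle or stopper moved. The job was handed in at about 19 s of the 45 s allowed, but no verdict came back.

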